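# Close a core mould for pouring

### The arm

A 7-joint arm with a two-finger parallel gripper is mounted at the origin on a cart in front of the work surface, level with it; the furniture and walls round the work are solid. World frame = base frame: x ahead of the robot, y to its left, z up, the work surface at z = 0. Lengths are in m, angles in rad, forces in N, time in s.
With the tool pointing down it reaches from about 0.4 to 0.85 m from the base axis. Payload 10.4 kg.
Tool frame: the origin (TCP) lies on the mounting face of the last link; the fingertips stand 173 mm ahead of it and the grasp point (between the pads) lies 155 mm ahead of it; z points along the fingers, y is the direction in which the jaws open and shut (so a half turn about z gives the same grasp; the last joint's range is limited). The gripper opens to 85 mm and grips with 20 to 120 N. Pads are 22 mm wide; open, the fingers measure 114 mm over their backs; the gripper's body (76 mm by 85 mm) begins 54 mm behind the grasp point. The pads swing forward as they close: fully open they stand 13 mm farther back than shut.
Start: joints at [1.129, 0.332, -0.065, 1.46, 0.022, 1.35, -0.088], TCP at [0.254, -0.571, 0.405] pointing down, gripper open.
Joint ranges: [-2.6, 2.6], [-0.5, 2.12], [-1.47, 1.34], [0.16, 2.42], [-1.27, 4.41], [0.06, 2.06], [-2.6, 2.6]. Speed limits (rad/s): [2.22, 2.22, 2.79, 2.79, 3.14, 3.14, 3.14].

### API

Orientations are given as a 3x3 rotation matrix whose columns are the frame's x, y, z axes.
In Python, from station import env gives the robot as it stands. Calls block until the motion is done:
- env.reach(position, orientation): joint-space move of the TCP to a pose.
- env.movel(position, feed=0.15, rotation=None, max_force=None): straight line of the TCP; rotation=None keeps the orientation; feed is the mean speed in m/s. With max_force (N) it stops when the force on the tool has changed by that much, and returns True; else False.
- env.set_joints(angles): joint-space move.
- env.move_gripper(opening): opening from 0.0 (shut) to 1.0 (fully open); the grip force is fixed at half the most; returns when the fingers have stopped.
- env.pause(seconds).
- env.ik(position, orientation): joint angles nearest the present ones, or None.
- env.observe(): the state.
- env.read_camera(name): name is "side" or "top"; returns a dict with "image" (384x512x3 uint8, blue, green, red), "fx", "fy", "cx", "cy" (pixels), "k1" (the pictures are not rectified: a ray, as slopes to the right and down, at radius r is drawn at 1 + k1 r^2 times it, then the intrinsics apply), "rvec" (rotation vector, rad) and "tvec" (3), from world to camera coordinates, as OpenCV has them. Camera axes: x right, y down, z forward; pixel columns grow to the right and rows downward; lengths in m; the calibration is good to about 2 mm. A picture is of the moment at which its call begins. There is no depth.
A pose or a line that the arm cannot do raises env.Unreachable and nothing moves.
- env.sign_off(): hands the job in, once; it reports no verdict.
The state is a dict: "time": time; "joints": joint angles; "qvel": joint speeds; "joint_torque": joint torques, N m; "tcp_pos": TCP position; "tool_rot": TCP orientation; "wrist_force": force on the tool from outside, world axes, zero at the start; "moment": the same for the moment, N m; "grip_width": opening from 0.0 (shut) to 1.0 (fully open).
Only numpy, scipy, OpenCV 4.12 (cv2) and the standard library are available. Lean on these libraries where they do the work, as an engineer would, in place of code of your own. Each camera call takes 0.05 s, during which the arm holds its last target.

### The job

Close up this casting mould so that it is ready to pour: stand the core foot-down in the socket of the mould's lower half, lower the thick middle block over it, then the thinner cover block, each fully home on its locating cones and square with the lower half, and last stand the pouring cup upright with its spigot in the cover's centre hole. Leave the rough cast lying where it is and let go of everything.

Things in the scene. Friction and masses are not known exactly. Their poses are not given: they have to be found in the camera images.
- base_face (a point): Lower mould half, fixed: white plaster block 60 x 106 x 30 mm (x, y, z; y along the long side) on a plywood board 76 x 122 x 10 mm. Point: centre of the block's top face, 40 mm above the table, on the axis of a round socket 30 mm wide, 15 mm deep, for the core's foot. Two locating cones rise 14 mm from the face at y = +38 and -38 mm (18 mm across at the foot, 9 at the tip).
- core_mid (a point): Core: loose round white plaster plug, 50 mm tall, standing on its foot. Point: its centre, 25 mm above its underside; z up its axis. Lower 14 mm: foot, tapering from 27 down to 20 mm across. 14 to 18 mm up: shoulder rim 35 mm across. Above: body 29 to 26 mm across, grasp here; rounded top. Home, foot in the socket, the shoulder rests on the lower half's face, 36 mm stands above it.
- middle_mid (a point): Middle block: the thicker loose white plaster block, 60 x 106 x 44 mm (x, y, z), with a 44 mm round cavity through its centre. Point: block's centre, 22 mm above its underside; y along the long side. Below at y = +38 and -38 mm: sockets 20 mm wide, 18 deep, for the lower half's cones; on top at the same places two such cones, 14 mm high. Same either way round. Home, it lies on the lower half's face.
- cover_mid (a point): Cover block: the thinner loose white plaster block, 60 x 106 x 24 mm (x, y, z), with three through holes: a 30 mm pouring hole at the centre, and two 20 mm holes at y = +38 and -38 mm for the middle block's cones. Point: block's centre, 12 mm above its underside; y along the long side. Same either way round. Home, its underside lies on the middle block's top face.
- cup_mid (a point): Pouring cup: loose open aluminium cup, 40 mm tall, standing on its spigot. Point: its centre, 20 mm above its underside; z up its axis. Lower 12 mm: tapered spigot, 21 mm across at the bottom, 27 mm at the top; above it the round cup, 48 mm across (52 mm at the lip). Home, the spigot is in the cover's centre hole and the cup's flat bottom lies on the cover's top face.
- cast_mid (a point): Rough cast: loose faceted lump, 65 x 100 x 29 mm, no part of the mould; it stays where it lies. Point: its centre, 14.5 mm above its underside.
There are look-alikes about, which are no part of the job. Leave any black, green or purple look-alike of the part that bears core_mid alone.

How it is judged:
By the outcome, as a careful person would: the job done as asked, in the order asked, and still so for the second after the job is handed in, with the robot touching nothing.
It also fails if it takes over 122 s, if anything falls off the work surface, if the arm or the gripper's body presses on something with over 40 N, if the wrist force passes 120 N, or if a joint passes its speed limit or range.

## Working session

There is one attempt and no reset: what is moved stays moved. The work goes in short steps, each a Python script; the robot and the scene stay as the last script left them, time stands still between calls to the robot, and variables do not carry over. Pictures are saved under pics/ and viewed, and the job is handed in when it is done.

```bash
ls -la; mkdir -p pics; python3 - <<'E'
from station import env
import cv2
for n in("side","top"):
    d=env.read_camera(n); cv2.imwrite(f"pics/{n}0.png",d["image"])
    print(n,{k:v for k,v in d.items() if k!="image"})
s=env.observe();print(s)
E
```

```text
total 12
drwxr-xr-x  3 agent agent 4096 Dec  7 04:15 .
drwxr-xr-x 23 root  root  4096 Dec  7 04:15 ..
drwxr-xr-x  2 agent agent 4096 Dec  7 04:15 pics
side {'fx': 439.00263158690393, 'fy': 439.00263158690393, 'cx': 257.0925607770054, 'cy': 196.60106284355626, 'k1': -0.06393551029990824, 'rvec': array([ 0.60388842, -2.65783737,  1.20858538]), 'tvec': array([0.55953339, 0.15103294, 0.91185885])}
top {'fx': 381.34383935745427, 'fy': 381.34383935745427, 'cx': 249.48473056978153, 'cy': 190.6755478369748, 'k1': -0.020747011346219636, 'rvec': array([ 2.14282336, -2.18159036,  0.12640277]), 'tvec': array([0.07267591, 0.56251409, 0.90343552])}
{'time': 0.1, 'joints': array([ 1.1294355 ,  0.33281168, -0.0647064 ,  1.46084967,  0.02158475,
        1.34994637, -0.08854293]), 'qvel': array([-9.52720695e-04, -9.32214873e-04, -2.07293660e-03, -6.24987859e-04,
       -1.15490453e-03, -1.69645710e-03,  6.85201463e-05]), 'joint_torque': array([ 1.89237224e-03, -6.26742911e+01,  4.93181229e-02, -3.92431533e+01,
        1.61840249e-02,  6.95578303e-03,  7.13669397e-05]), 'tcp_pos': array([ 0.25410509, -0.5708807 ,  0.40399716]), 'tool_rot': array([[ 9.13602119e-01,  4.06608945e-01, -5.77199574e-04],
       [ 4.06609353e-01, -9.13601349e-01,  1.18745154e-03],
       [-4.45018928e-05, -1.31955299e-03, -9.99999128e-01]]), 'wrist_force': array([ 0.40024602, -0.32420142, -0.39094926]), 'moment': array([0.04245163, 0.00068271, 0.01491213]), 'grip_width': 1.0025091538878081}
```

View pics/side0.png

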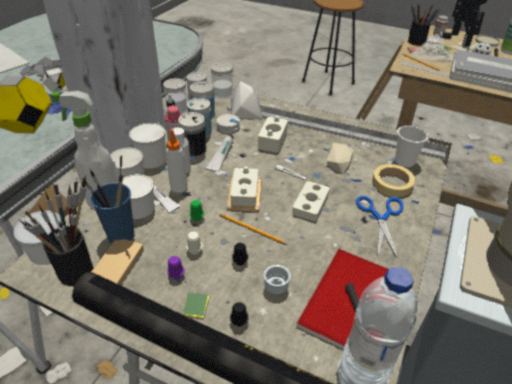

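View pics/top0.png

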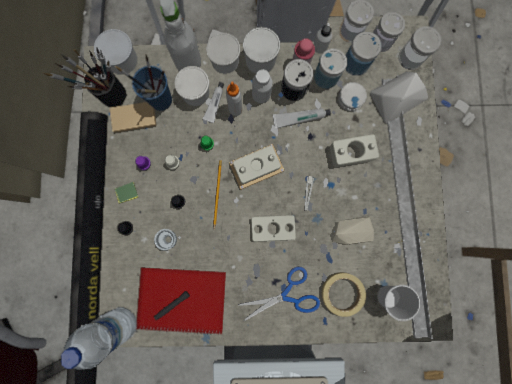

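The white core is at side (194,243) and top (172,162). Things that could be taken for it, by side pixel, are green (196,210), purple (176,267) and black (240,255) and (239,315). The lower half on plywood is at (244,190), the middle block at (272,134), the cover at (311,201), the cup at (277,279) and the cast at (340,157). Next I'll take close crops.

```bash
cat > h.py <<'E'
import numpy as np, cv2
from scipy.optimize import least_squares
class Cam:
    def __init__(s,d):
        s.im=d["image"]; s.K=np.array([[d["fx"],0,d["cx"]],[0,d["fy"],d["cy"]],[0,0,1]])
        s.dist=np.array([d["k1"],0,0,0,0.]); s.r=d["rvec"]; s.t=d["tvec"]; s.R=cv2.Rodrigues(s.r)[0]
        s.c=-s.R.T@s.t
    def proj(s,P): return cv2.projectPoints(np.atleast_2d(np.asarray(P,float)),s.r,s.t,s.K,s.dist)[0][:,0]
    def ray(s,uv):
        n=cv2.undistortPoints(np.array(uv,float).reshape(-1,1,2),s.K,s.dist)[:,0]
        return (np.c_[n,np.ones(len(n))])@s.R
    def at(s,uv,z):
        d=s.ray(uv); return s.c+d*((z-s.c[2])/d[:,2])[:,None]
def tri(cams,uvs):
    f=lambda P:np.concatenate([c.proj(P)[0]-u for c,u in zip(cams,uvs)])
    r=least_squares(f,[.5,0,.03]); return r.x,np.abs(r.fun).max()
def crop(im,u,v,w,h,s,name):
    c=im[max(v,0):v+h,max(u,0):u+w]; cv2.imwrite(name,cv2.resize(c,None,fx=s,fy=s,interpolation=cv2.INTER_CUBIC))
E
python3 - <<'E'
from station import env
from h import *
S,T=[Cam(env.read_camera(n)) for n in("side","top")]
print(S.c,T.c)
for p in [(0,0,0),(.5,0,0),(.5,.3,0),(.5,-.3,0),(.8,0,0)]: print(p,S.proj(p),T.proj(p))
crop(S.im,150,110,200,190,4,"pics/sc.png"); crop(T.im,110,120,150,140,5,"pics/tc1.png"); crop(T.im,220,120,160,140,5,"pics/tc2.png")
E
```

```text
[0.27285937 0.77286343 0.70399219] [0.45567507 0.06455216 0.9623372 ]
(0, 0, 0) [[519.51525533 267.43592462]] [[279.91067448 426.17340211]]
(0.5, 0, 0) [[301.06322754 198.22372455]] [[274.75763028 216.83176967]]
(0.5, 0.3, 0) [[246.7263599  289.12917715]] [[155.8214437  218.93594948]]
(0.5, -0.3, 0) [[337.59440299 136.78844428]] [[393.23567688 214.62828619]]
(0.8, 0, 0) [[194.53026998 164.633622  ]] [[271.79660836 101.93259233]]
```

```bash
ls pics
```

```text
sc.png
side0.png
tc1.png
tc2.png
top0.png
```

View pics/sc.png

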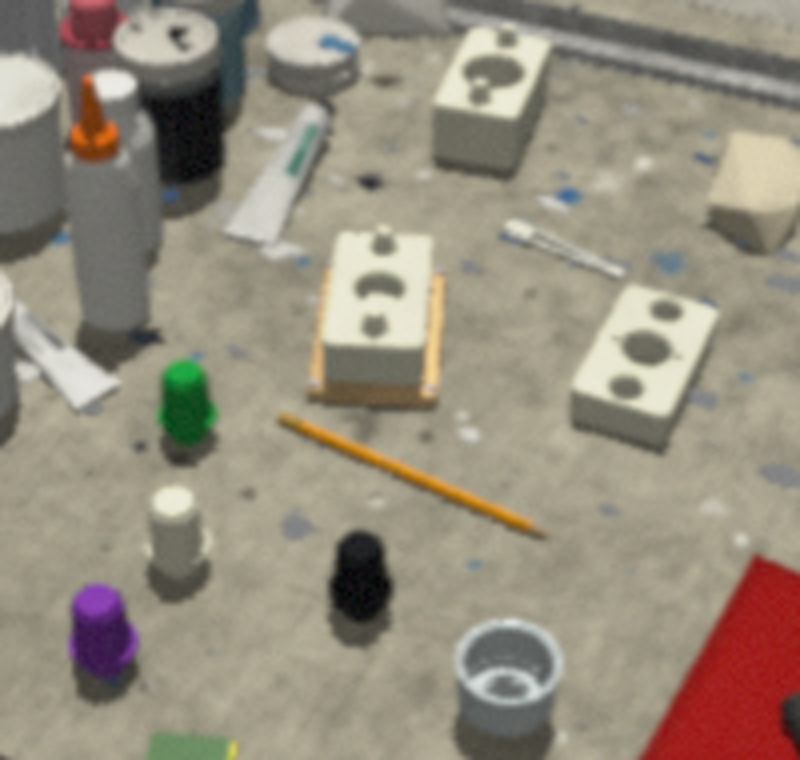

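View pics/tc1.png

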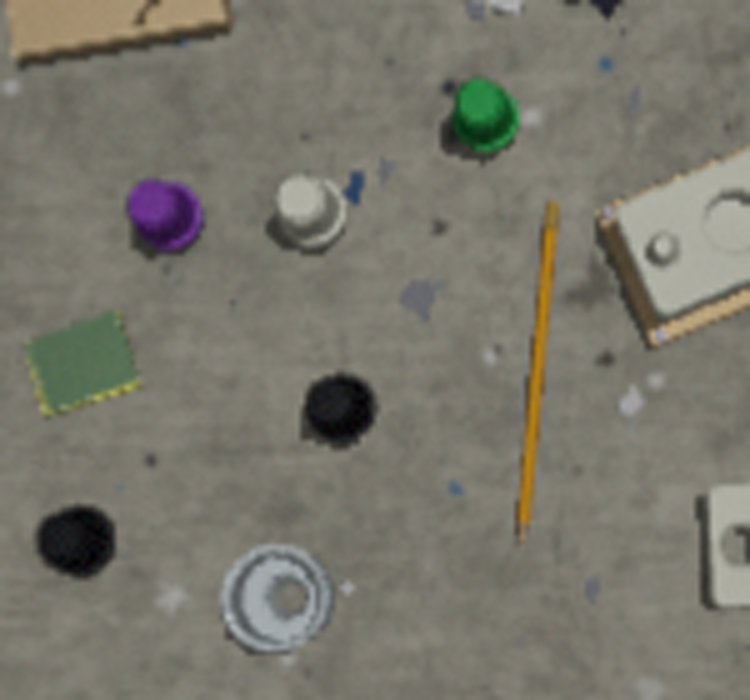

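View pics/tc2.png

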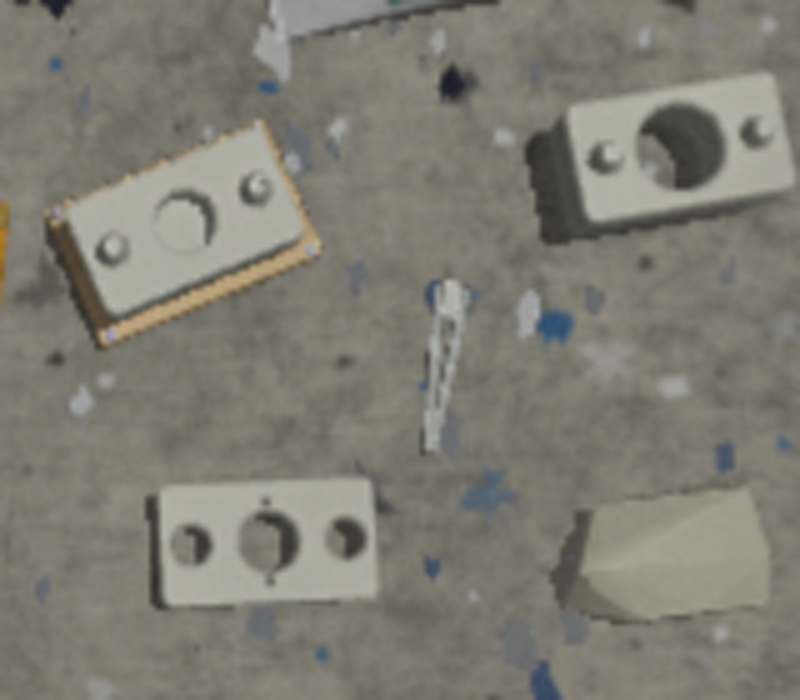

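The crops confirm the white core standing, between purple and green, and the other parts as named. Next I'll rectify both views onto each part's top plane and measure its centre and yaw.

```bash
cat >> h.py <<'E'
def warp(c,ctr,z,half=.09,px=4000):
    n=int(2*half*px); g=(np.arange(n)+.5)/px-half
    X,Y=np.meshgrid(g,g); P=np.c_[(ctr[0]-Y.ravel()),(ctr[1]-X.ravel()),np.full(X.size,z)]  # up=+x, left=+y
    m=c.proj(P).astype(np.float32).reshape(n,n,2)
    return cv2.remap(c.im,m[...,0],m[...,1],cv2.INTER_CUBIC)
def face(c,ctr,z,thr,half=.09,px=4000):
    w=warp(c,ctr,z,half,px); g=cv2.cvtColor(w,cv2.COLOR_BGR2GRAY)
    b=(cv2.GaussianBlur(g,(0,0),3)>thr).astype(np.uint8); n=len(b)
    cs,_=cv2.findContours(b,cv2.RETR_EXTERNAL,cv2.CHAIN_APPROX_NONE)
    k=min((q for q in cs if cv2.contourArea(q)>300),key=lambda q:abs(cv2.pointPolygonTest(q,(n/2,n/2),True)) if cv2.pointPolygonTest(q,(n/2,n/2),True)<0 else 0)
    (u,v),(a,bb),_=r=cv2.minAreaRect(k); bx=cv2.boxPoints(r)
    cv2.drawContours(w,[bx.astype(int)],-1,(0,0,255),1)
    W=lambda q:np.array([ctr[0]+half-q[1]/px,ctr[1]+half-q[0]/px])
    e=max([bx[1]-bx[0],bx[2]-bx[1]],key=np.linalg.norm); L=np.array([-e[1],-e[0]]); 
    ang=np.degrees(np.arctan2(L[1],L[0]))%180
    return W((u,v)),sorted([a/px*1e3,bb/px*1e3]),ang,w
E
python3 - <<'E'
from station import env
from h import *
S,T=[Cam(env.read_camera(n)) for n in("side","top")]
rows=[]
for nm,uv,z in [("base",(257,164),.04),("mid",(355,149),.044),("cov",(273,228),.024),("cup",(165,240),.04),("core",(170,160),.05)]:
    p=T.at([uv],z)[0][:2]; out=[]
    for c,t in((T,175),(S,180)):
        try: r=face(c,p,z,t); print(nm,"TS"[c is S],np.round(r[0],4),np.round(r[1],1),round(r[2],1)); out.append(cv2.resize(r[3],(300,300)))
        except Exception as e: print(nm,e); out.append(cv2.resize(warp(c,p,z),(300,300)))
    rows.append(np.vstack(out))
    print(cv2.cvtColor(T.im,6)[uv[1]-3:uv[1]+4,uv[0]-3:uv[0]+4].max())
cv2.imwrite("pics/rect.png",cv2.resize(np.hstack(rows),(800,320)))
E
```

```text
base T [0.6359 0.0477] [3.4 8.7] 98.1
base S [0.6208 0.0635] [ 72.  147.2] 112.6
177
mid T [ 0.6866 -0.2114] [ 6.4 17.6] 97.6
mid S [ 0.6635 -0.1988] [ 62.1 111.6] 98.3
118
cov T [0.4856 0.0554] [ 3.2 19.5] 179.0
cov S [0.4737 0.0091] [ 60.9 106.6] 91.1
129
cup min() iterable argument is empty
cup S [0.4375 0.2817] [12.  19.5] 172.9
170
core T [0.6379 0.2567] [ 4.8 13.5] 90.0
core S [0.643  0.2594] [22.5 22.6] 135.0
177
```

View pics/rect.png

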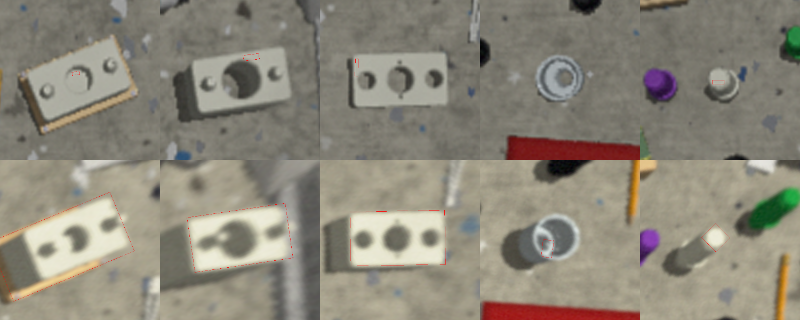

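```bash
python3 - <<'E'
from station import env
from h import *
S,T=[Cam(env.read_camera(n)) for n in("side","top")]
for c in (S,T):  # kill orange/brown
    h=cv2.cvtColor(c.im,cv2.COLOR_BGR2HSV); c.raw=c.im.copy(); c.im[h[...,1]>70]=60
rows=[]
for nm,uv,z in [("base",(257,164),.04),("mid",(355,149),.044),("cov",(273,228),.024),("core",(170,160),.05)]:
    p=T.at([uv],z)[0][:2]; out=[]
    for c,t in((T,150),(S,180)):
        r=face(c,p,z,t); print(nm,"TS"[c is S],np.round(r[0],4),np.round(r[1],1),round(r[2],1)); out.append(cv2.resize(r[3],(300,300)))
    rows.append(np.vstack(out))
cv2.imwrite("pics/rect2.png",cv2.resize(np.hstack(rows),(800,400)))
crop(np.ascontiguousarray(S.raw),180,225,120,75,6,"pics/sc2.png")
p=T.at([(165,240)],.04)[0][:2]; cv2.imwrite("pics/cup.png",np.hstack([warp(T,p,.04,.05),warp(S,p,.04,.05)])); print(p)
E
```

```text
base T [0.6306 0.0438] [ 61.  106.7] 112.4
base S [0.6295 0.046 ] [ 66.8 108.6] 112.0
mid T [ 0.6619 -0.2006] [ 59.1 104.5] 98.7
mid S [ 0.6638 -0.2024] [ 61.9 118.9] 98.2
cov T [0.4723 0.0061] [ 58.5 104.3] 91.3
cov S [0.4737 0.0092] [ 60.9 106.7] 91.1
core T [0.6429 0.2555] [20.1 21. ] 100.0
core S [0.6433 0.2591] [22.5 22.6] 80.0
[0.447242   0.26764116]
```

View pics/rect2.png

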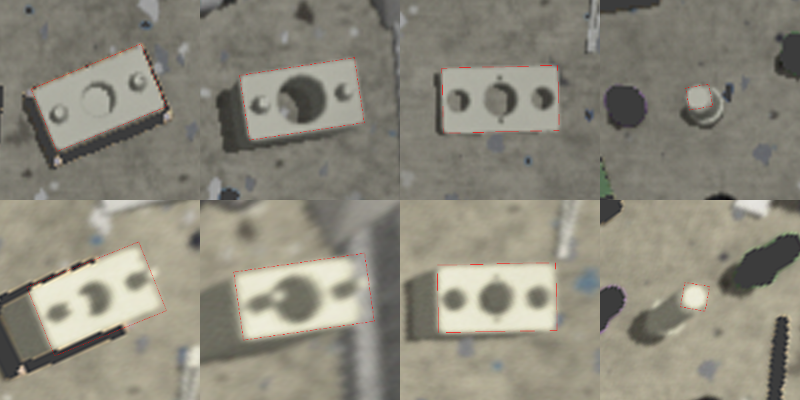

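View pics/cup.png

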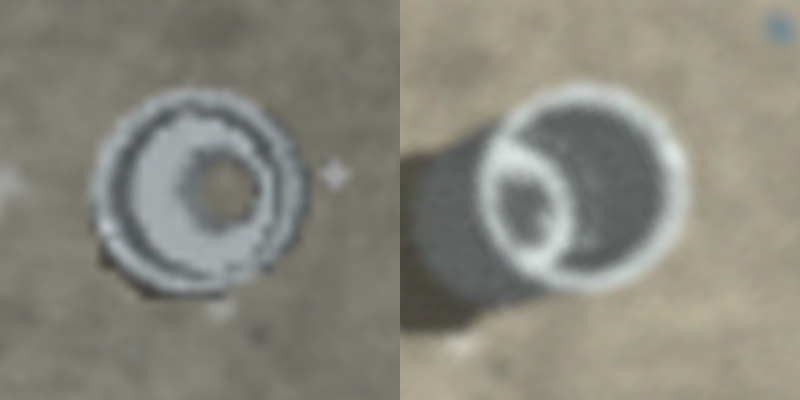

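View pics/sc2.png

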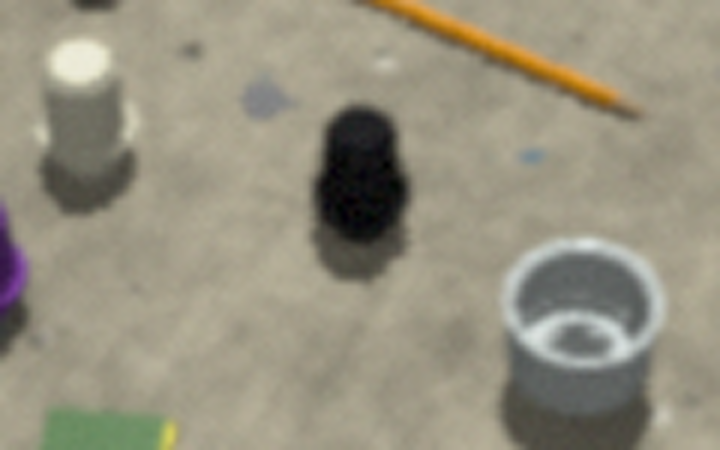

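The two views agree to about 1 mm in x. They differ by a steady 2–4 mm in y, which is calibration bias, and the heights are consistent with the text to about 3 mm. I'll use the means: base (0.630, 0.045) with long axis at 112.2°, core (0.643, 0.257). First I'll check IK, then pick the core.

```bash
cat >> h.py <<'E'
from station import env
BASE=(0.6301,0.0449); TH=22.2
POS=dict(core=(0.6431,0.2573,22.2,.196),mid=(0.6625,-0.1985,8.5,.175),cov=(0.473,0.0077,1.2,.175),cup=(0.450,0.2697,22.2,.188))
def R(th):
    a=np.radians(th); c,s=np.cos(a),np.sin(a)
    return np.array([[-s,c,0],[c,s,0],[0,0,-1.]])
def snap(tag):
    S,T=[Cam(env.read_camera(n)) for n in("side","top")]; return S,T
def st(m=""):
    o=env.observe(); print(m,"t=%.1f"%o["time"],np.round(o["tcp_pos"],4),"F",np.round(o["wrist_force"],1),"g %.3f"%o["grip_width"]); return o
E
python3 - <<'E'
from h import *
for k,(x,y,th,z) in POS.items():
    for d in(0,180):
        for p in((x,y,z),(x,y,.34),(*BASE,.34)):
            q=env.ik(p,R(th+d)); print(k,d,p,None if q is None else np.round(q,2))
E
```

```text
core 0 (0.6431, 0.2573, 0.196) [ 0.17  0.88 -0.97  1.42  0.74  1.23 -0.48]
core 0 (0.6431, 0.2573, 0.34) [ 0.2   0.76 -1.07  1.3   0.65  1.45 -0.43]
core 0 (0.6301, 0.0449, 0.34) [ 0.41  0.49 -0.75  1.49  0.34  1.29  0.01]
core 180 (0.6431, 0.2573, 0.196) [ 0.29  1.06 -1.26  1.41  1.01  1.38  2.54]
core 180 (0.6431, 0.2573, 0.34) [ 0.31  0.96 -1.41  1.29  0.94  1.6   2.59]
core 180 (0.6301, 0.0449, 0.34) [-0.94  0.65  1.16  1.57 -0.61  1.33 -2.45]
mid 0 (0.6625, -0.1985, 0.175) [ 0.61  0.74 -0.56  1.45  0.42  1.07  0.11]
mid 0 (0.6625, -0.1985, 0.34) [ 0.59  0.57 -0.54  1.32  0.29  1.33  0.2 ]
mid 0 (0.6301, 0.0449, 0.34) [ 0.41  0.49 -0.74  1.49  0.34  1.29 -0.22]
mid 180 (0.6625, -0.1985, 0.175) [-0.47  1.04  1.15  1.52 -0.98  1.24 -2.17]
mid 180 (0.6625, -0.1985, 0.34) [-0.46  0.8   1.15  1.39 -0.72  1.41 -2.31]
mid 180 (0.6301, 0.0449, 0.34) [-0.99  0.77  1.32  1.57 -0.75  1.39 -2.6 ]
cov 0 (0.473, 0.0077, 0.175) [ 0.57  0.38 -0.76  2.04  0.35  0.85 -0.37]
cov 0 (0.473, 0.0077, 0.34) [ 0.62  0.11 -0.77  1.9   0.08  1.17 -0.15]
cov 0 (0.6301, 0.0449, 0.34) [ 0.4   0.49 -0.73  1.49  0.33  1.29 -0.35]
cov 180 (0.473, 0.0077, 0.175) [ 0.94  0.65 -1.24  2.03  0.73  1.02  2.49]
cov 180 (0.473, 0.0077, 0.34) None
cov 180 (0.6301, 0.0449, 0.34) [ 0.68  0.72 -1.25  1.48  0.69  1.43  2.58]
cup 0 (0.45, 0.2697, 0.188) [ 0.17  0.55 -0.95  1.9   0.54  0.98 -0.64]
cup 0 (0.45, 0.2697, 0.34) [ 0.42  0.43 -1.27  1.76  0.43  1.27 -0.57]
cup 0 (0.6301, 0.0449, 0.34) [ 0.41  0.49 -0.75  1.49  0.34  1.29  0.01]
cup 180 (0.45, 0.2697, 0.188) [ 0.36  0.75 -1.25  1.89  0.8   1.12  2.33]
cup 180 (0.45, 0.2697, 0.34) [ 0.47  0.52 -1.37  1.76  0.52  1.31  2.51]
cup 180 (0.6301, 0.0449, 0.34) [-0.94  0.65  1.16  1.57 -0.61  1.33 -2.45]
```

```bash
cat >> h.py <<'E'
def pick(k,lift=.34,hi=.30,dx=0,dy=0,nolift=False):
    x,y,th,z=POS[k]; x+=dx;y+=dy
    env.reach((x,y,hi),R(th)); 
    hit=env.movel((x,y,z),feed=.12,max_force=12); o=st("down hit=%s"%hit)
    if hit: return False
    env.move_gripper(0.0); st("closed")
    if not nolift: env.movel((x,y,lift),feed=.15); st("lifted")
    return True
E
python3 - <<'E'
from h import *
pick("core",lift=.30)
S,T=snap(""); crop(S.im,130,60,200,180,4,"pics/c1.png"); crop(T.im,110,100,160,130,5,"pics/c1t.png")
E
```

```text
down hit=False t=4.6 [0.6433 0.2576 0.197 ] F [0.3 0.4 1.1] g 0.998
closed t=5.2 [0.6433 0.2574 0.1966] F [-0.3  0.2  4.2] g 0.295
lifted t=6.1 [0.6429 0.257  0.2988] F [-0.1 -0.2 -1.1] g 0.290
```

View pics/c1.png

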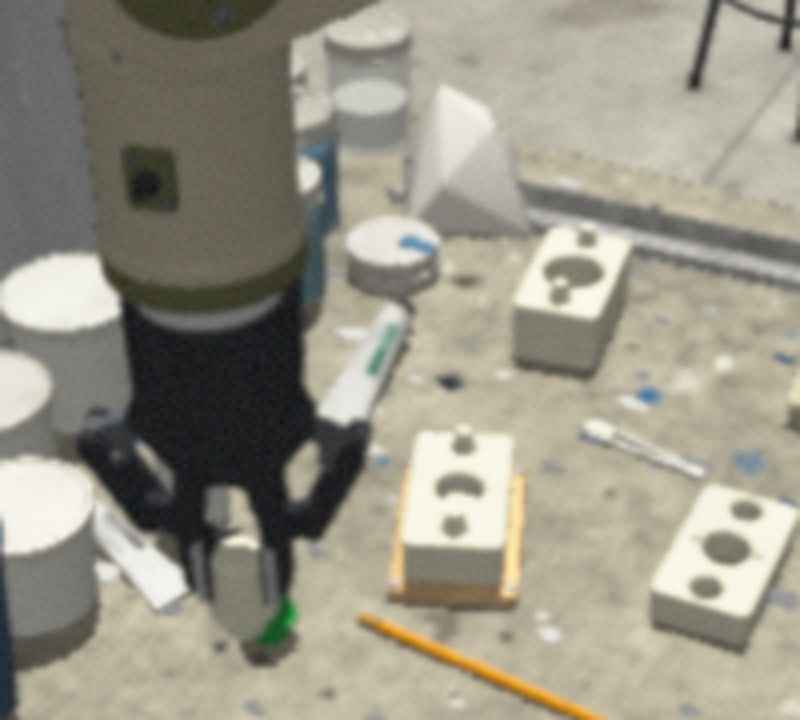

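View pics/c1t.png

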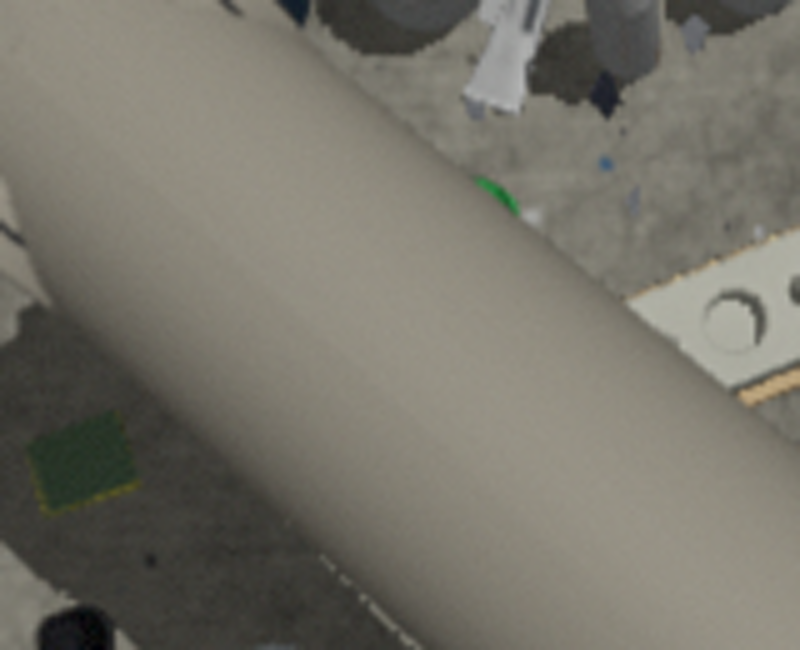

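The core is held upright in the pads at about crop (240,590), with the foot clear below them. Next I'll place it.

```bash
cat >> h.py <<'E'
def lower(zhome,bx=BASE,th=TH,pre=.03,over=.003,mf=12,hi=.34):
    env.reach((*bx,hi),R(th)); env.movel((*bx,zhome+pre),feed=.15); st("pre")
    hit=env.movel((*bx,zhome-over),feed=.03,max_force=mf); return hit,st("low hit=%s want %.4f"%(hit,zhome))
E
python3 - <<'E'
from h import *
lower(.2226)
S,T=snap(""); crop(S.im,180,130,130,100,6,"pics/c2.png")
E
```

```text
pre t=7.8 [0.6304 0.0456 0.2534] F [ 0.2  0.5 -0.3] g 0.293
low hit=True want 0.2226 t=8.7 [0.6302 0.045  0.2221] F [-0.6 -0.2  6.9] g 0.296
```

View pics/c2.png

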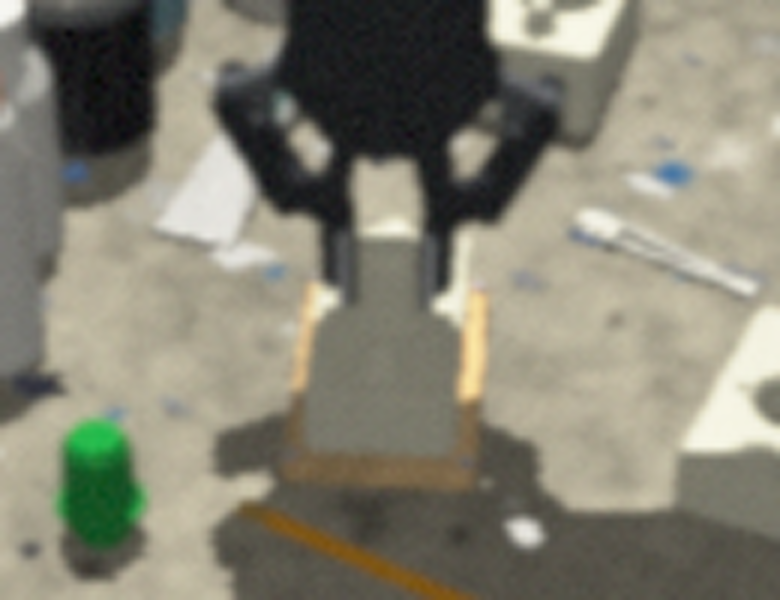

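Contact came at the home height (0.2221 against 0.2226). I'll release and pick the middle block.

```bash
python3 - <<'E'
from h import *
env.move_gripper(.8); st("rel"); env.movel((*BASE,.34),feed=.18)
x,y,th,z=POS["mid"]; env.move_gripper(1.0); env.reach((x,y,.34),R(th)); st("over mid")
S,T=snap(""); crop(S.im,200,140,100,80,8,"pics/c3.png"); crop(T.im,220,120,110,85,7,"pics/c3t.png")
E
```

```text
rel t=9.3 [0.6298 0.0447 0.2211] F [-0.1 -0.1  0.1] g 0.798
over mid t=11.4 [ 0.6627 -0.1957  0.3403] F [-0.1 -0.4  0.1] g 1.001
```

View pics/c3.png

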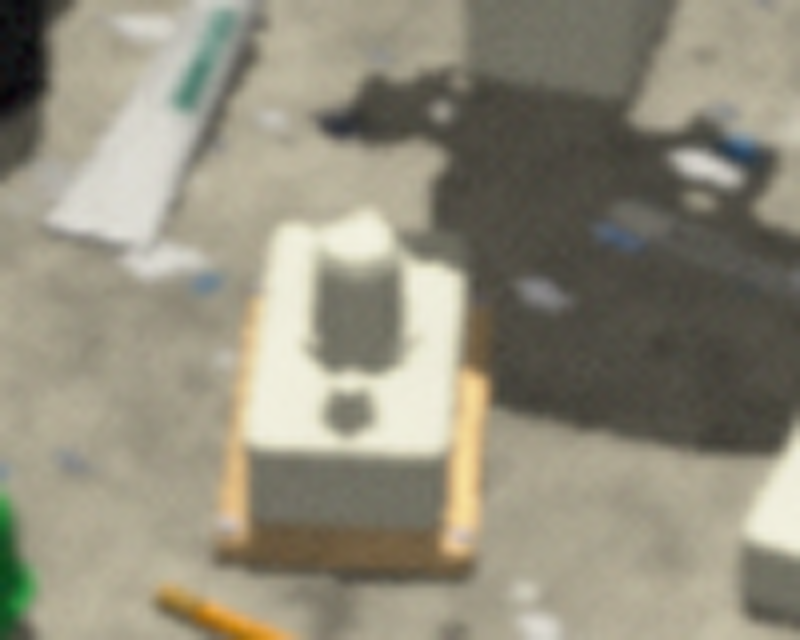

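View pics/c3t.png

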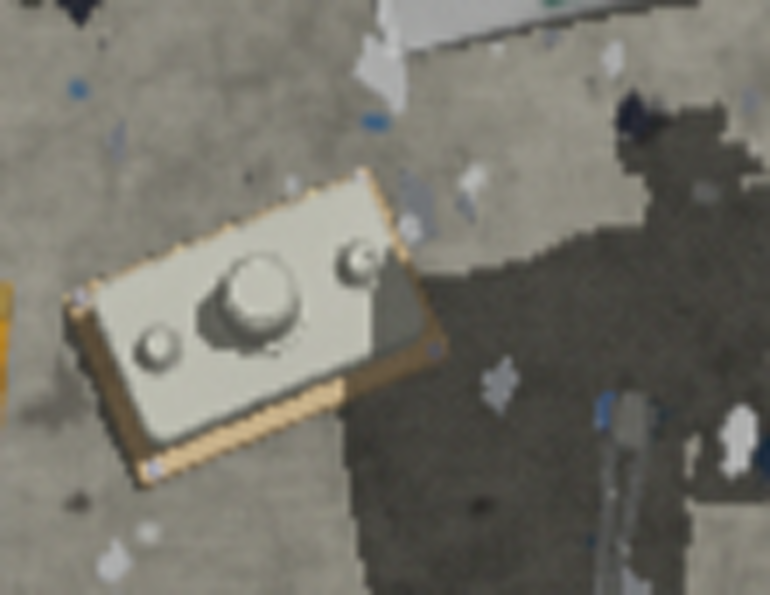

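The core stands upright and centred in the socket: its shoulder is on the face at c3 (357,355), and its top is at c3t (265,290) between the two cones. Next is the middle block.

```bash
python3 - <<'E'
from h import *
if pick("mid",hi=.34):
    S,T=snap(""); crop(S.im,190,20,170,140,4,"pics/m1.png")
    lower(.175+.04,pre=.06,mf=15)
    S,T=snap(""); crop(S.im,180,110,130,110,6,"pics/m2.png")
E
```

```text
down hit=False t=13.3 [ 0.6628 -0.1985  0.1759] F [ 0.5 -1.3 -0.2] g 1.001
closed t=13.6 [ 0.6627 -0.1985  0.1757] F [-1.3 -0.6  4.9] g 0.693
lifted t=14.9 [ 0.6623 -0.1986  0.3388] F [ 0.3  0.3 -3.1] g 0.692
pre t=16.5 [0.6304 0.0445 0.2755] F [ 0.  -0.6 -2.8] g 0.699
low hit=True want 0.2150 t=18.3 [0.6302 0.0449 0.2157] F [-1.4  0.5  5.2] g 0.695
```

View pics/m1.png

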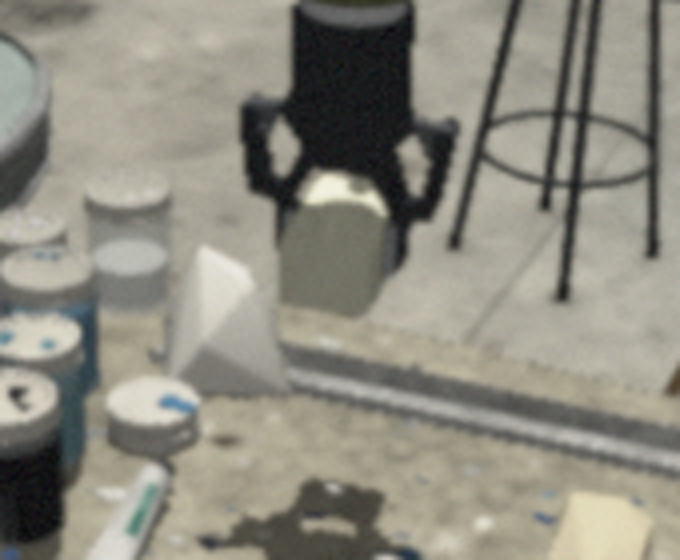

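View pics/m2.png

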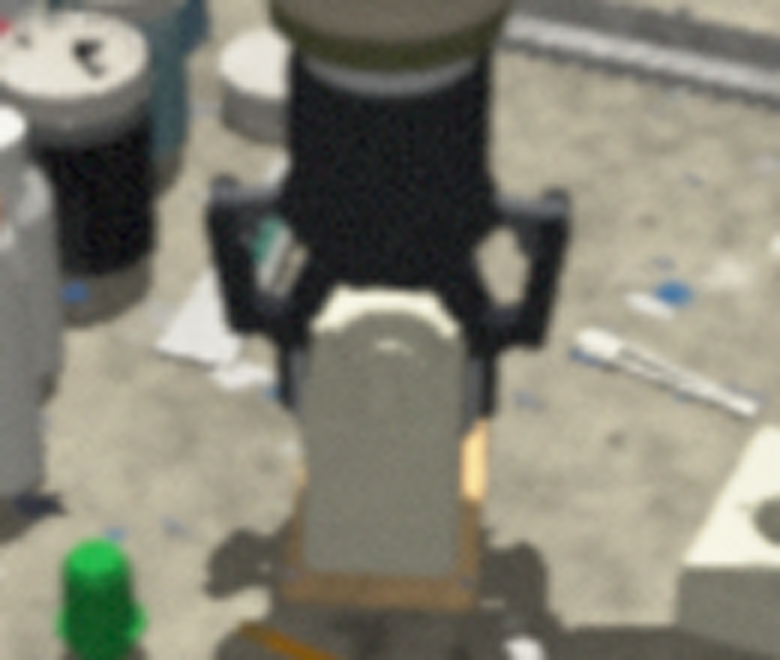

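The block bottomed exactly at home (0.2157 = 0.1757 + 0.040), and its front face sits flush on the lower half in m2. I'll release and check.

```bash
python3 - <<'E'
from h import *
env.move_gripper(1.0); st("rel"); env.movel((*BASE,.34),feed=.18)
x,y,th,z=POS["cov"]; env.reach((x,y,.34),R(th)); env.pause(.2); st("over")
S,T=snap(""); crop(S.im,200,130,100,80,8,"pics/m3.png"); crop(T.im,220,110,110,85,7,"pics/m3t.png")
h=cv2.cvtColor(T.im,cv2.COLOR_BGR2HSV); T.im[h[...,1]>70]=60
r=face(T,BASE,.084,150); print(r[:3])
h=cv2.cvtColor(S.im,cv2.COLOR_BGR2HSV); S.im[h[...,1]>70]=60
r=face(S,BASE,.084,180); print(r[:3])
E
```

```text
rel t=18.8 [0.6296 0.0446 0.2144] F [ 0.1  0.2 -0.7] g 1.003
over t=20.5 [0.4737 0.008  0.3402] F [-0.5  0.  -0.7] g 1.001
(array([0.63055686, 0.04267213]), [59.42432403564453, 106.17495727539062], np.float32(112.24903))
(array([0.64696678, 0.02937526]), [81.53526306152344, 152.548828125], np.float32(111.391266))
```

View pics/m3.png

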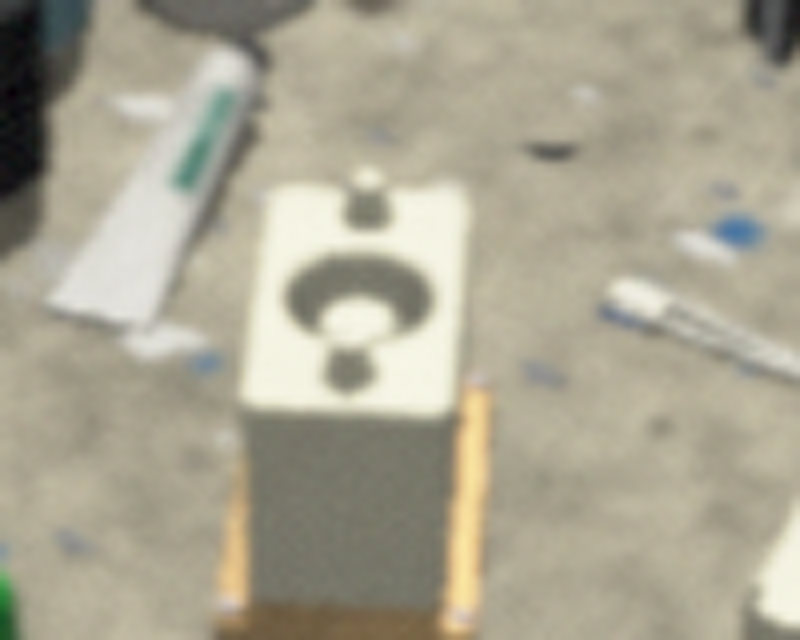

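View pics/m3t.png

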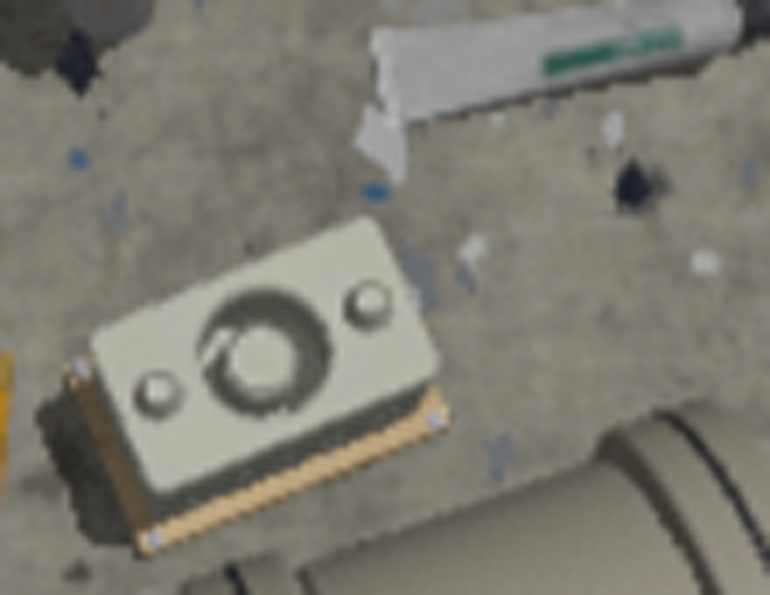

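The middle block is home and flush: yaw 112.2°, centre within about 1 mm of the base in the top view, and the core visible upright in the cavity at m3 (360,320). Next is the cover.

```bash
python3 - <<'E'
from h import *
if pick("cov",hi=.34):
    S,T=snap(""); crop(S.im,220,80,170,140,4,"pics/v1.png")
    lower(.1755+.084,pre=.035,mf=15,hi=.35)
    S,T=snap(""); crop(S.im,180,90,130,110,6,"pics/v2.png")
E
```

```text
down hit=False t=22.4 [0.4733 0.0077 0.1756] F [-0.4 -0.2 -0.3] g 1.003
closed t=22.8 [0.4733 0.0077 0.1757] F [-1.9 -1.2  6.8] g 0.688
lifted t=24.0 [0.4727 0.0076 0.3392] F [ 0.1 -0.4 -0.7] g 0.686
pre t=25.3 [0.63   0.0445 0.2953] F [ 0.3  0.1 -1.1] g 0.691
low hit=True want 0.2595 t=26.4 [0.6301 0.0449 0.2598] F [-2.8 -1.   6.7] g 0.685
```

View pics/v1.png

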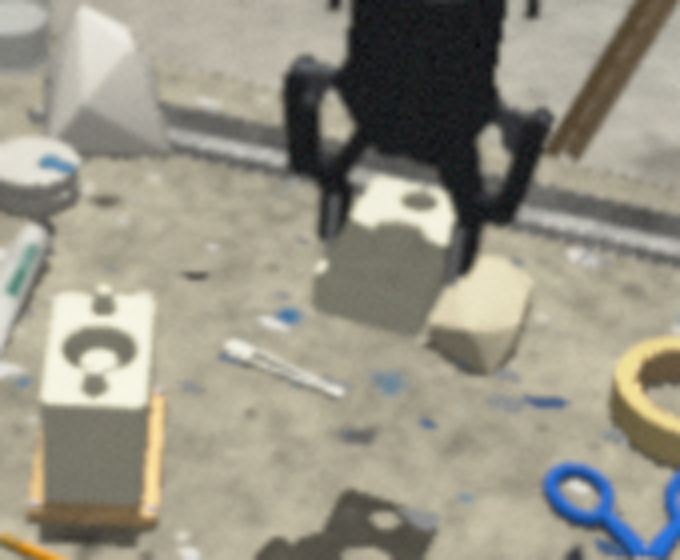

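View pics/v2.png

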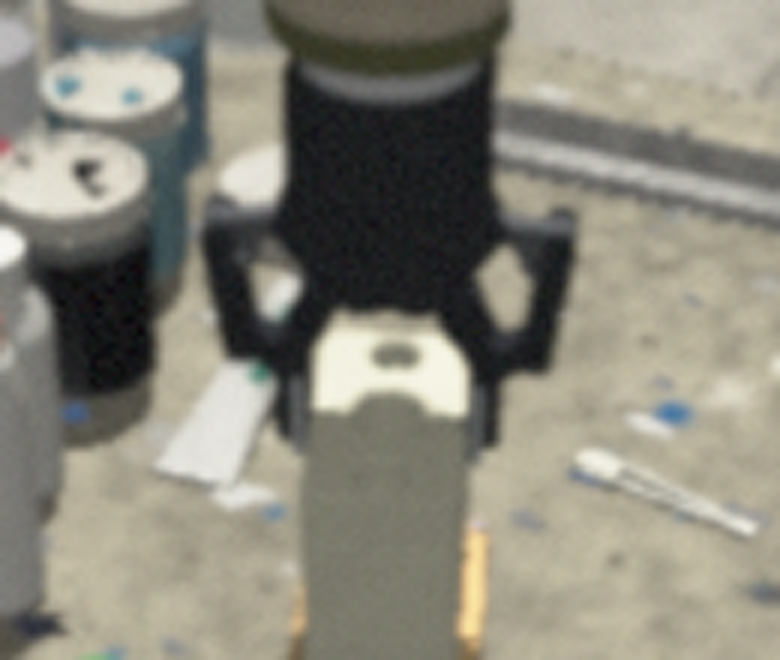

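Home height again (0.2598 against 0.2597). I'll release, check and pick the cup.

```bash
python3 - <<'E'
from h import *
env.move_gripper(1.0); st("rel"); env.movel((*BASE,.36),feed=.18)
x,y,th,z=POS["cup"]; env.reach((x,y,.34),R(th)); env.pause(.2); st("over")
S,T=snap(""); crop(S.im,190,110,110,100,7,"pics/v3.png"); crop(T.im,220,100,110,85,7,"pics/v3t.png")
h=cv2.cvtColor(T.im,cv2.COLOR_BGR2HSV); T.im[h[...,1]>70]=60
print(face(T,BASE,.108,150)[:3])
E
```

```text
rel t=26.9 [0.6297 0.0446 0.2586] F [ 0.3  0.3 -0.6] g 1.001
over t=28.9 [0.451  0.2688 0.3399] F [-1.   0.5 -0.3] g 0.999
(array([0.62995341, 0.04366172]), [58.06595993041992, 104.1089096069336], np.float32(112.409836))
```

View pics/v3.png

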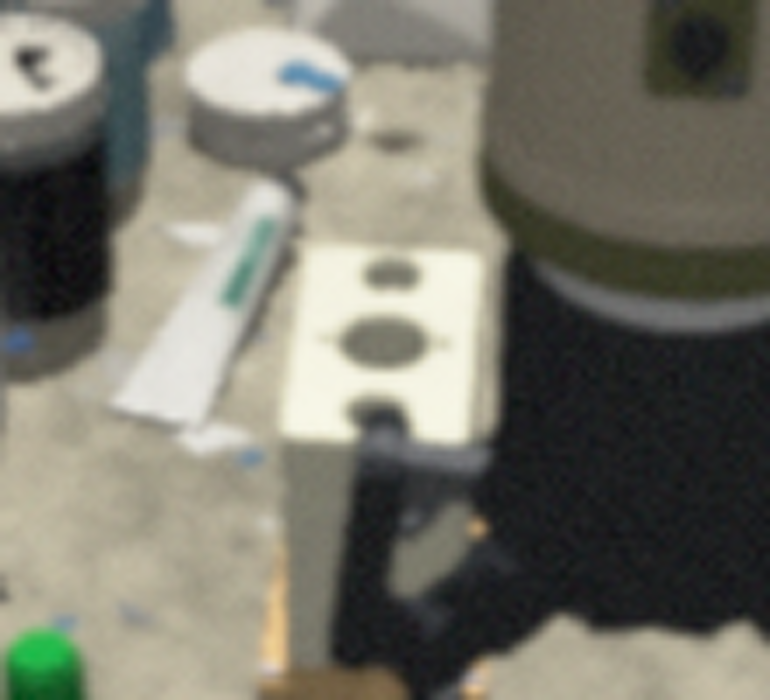

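View pics/v3t.png

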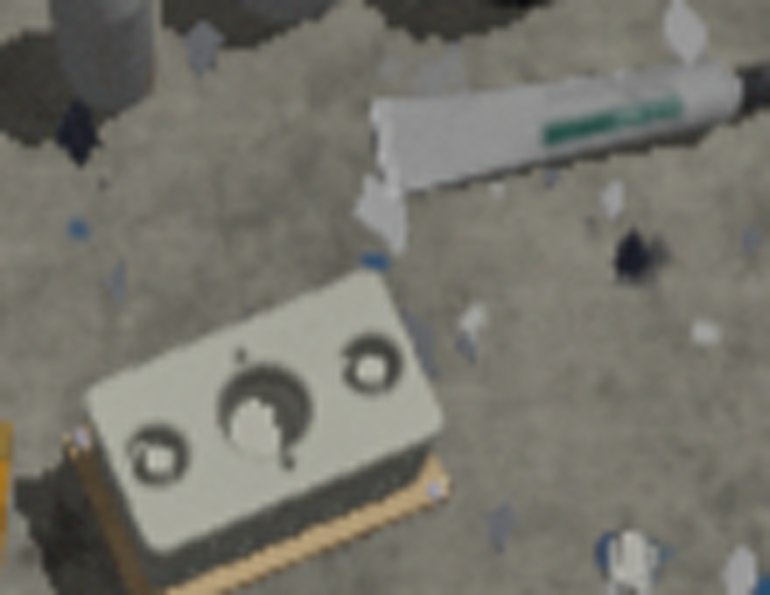

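The cover is home: both cones are visible in its outer holes at v3t (158,455) and (372,362), and yaw is 112.4°. Next is the cup.

```bash
python3 - <<'E'
from h import *
if pick("cup",hi=.34,lift=.36):
    S,T=snap(""); crop(S.im,210,130,150,130,5,"pics/u1.png")
    lower(.1885+.096,pre=.03,mf=10,hi=.36)
    S,T=snap(""); crop(S.im,180,80,130,110,6,"pics/u2.png")
E
```

```text
down hit=False t=30.7 [0.4502 0.2699 0.1887] F [ 0.3 -0.1 -0.3] g 1.001
closed t=31.1 [0.45   0.2699 0.1889] F [-3.  -2.6 11.2] g 0.573
lifted t=32.4 [0.4498 0.2695 0.3592] F [ 0.2 -0.3 -1.1] g 0.576
pre t=34.1 [0.6298 0.0459 0.3149] F [-0.3  0.8 -0.2] g 0.578
low hit=True want 0.2845 t=35.0 [0.63   0.0448 0.285 ] F [-2.6 -0.2  6. ] g 0.573
```

View pics/u1.png

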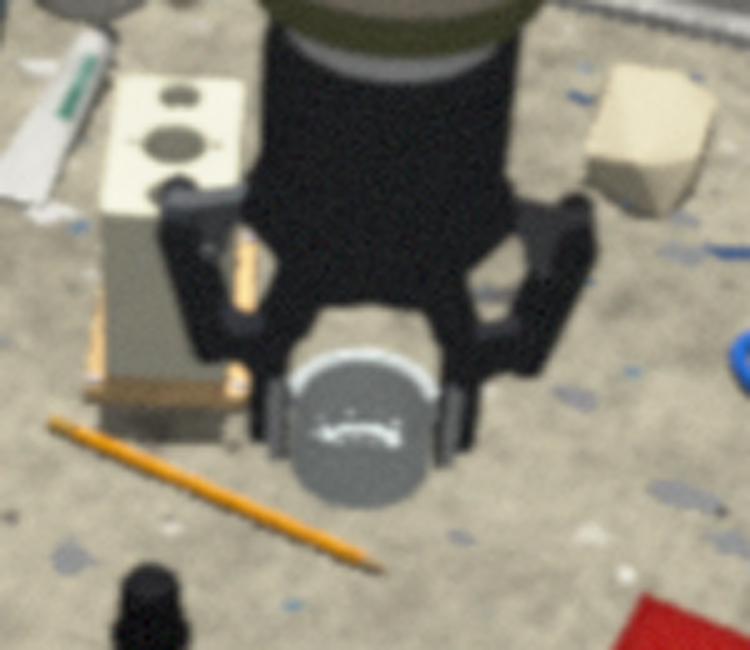

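View pics/u2.png

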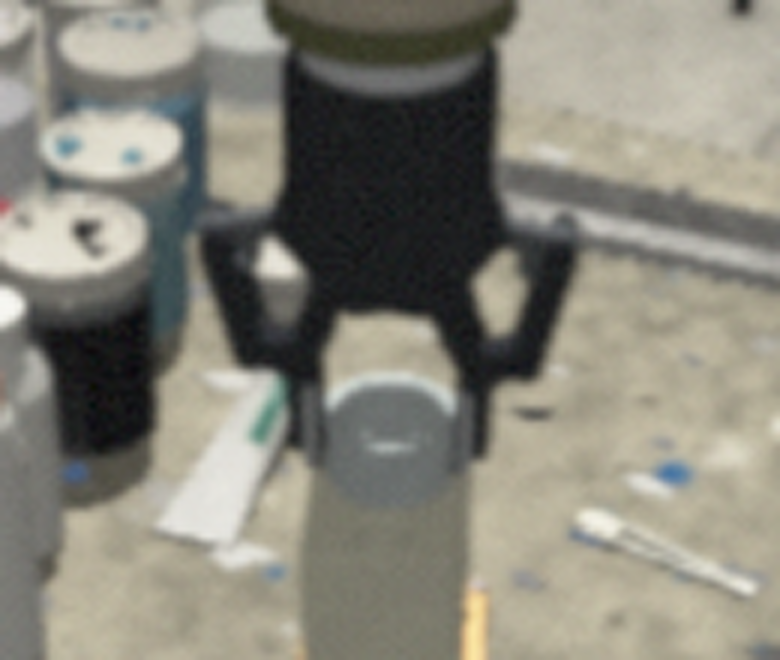

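The cup is home (0.2850 against 0.2849). I'll release, back off and do the final check.

```bash
python3 - <<'E'
from h import *
env.move_gripper(1.0); st("rel"); env.movel((*BASE,.40),feed=.18)
env.reach((.42,-.15,.40),R(TH)); env.pause(.5); st("away")
S,T=snap(""); crop(S.im,190,90,110,100,7,"pics/f1.png"); crop(T.im,220,90,110,85,7,"pics/f1t.png"); cv2.imwrite("pics/f_side.png",S.im); cv2.imwrite("pics/f_top.png",T.im)
h=cv2.cvtColor(T.im,cv2.COLOR_BGR2HSV); T.im[h[...,1]>70]=60
print(face(T,BASE,.108,150)[:3])
E
```

```text
rel t=35.5 [0.6298 0.0446 0.2841] F [0.3 0.3 0.5] g 0.999
away t=37.9 [ 0.4201 -0.1499  0.3999] F [ 0.6 -0.1  1.4] g 0.999
(array([0.63118855, 0.04393061]), [62.14214324951172, 106.10126495361328], np.float32(112.425865))
```

View pics/f1.png

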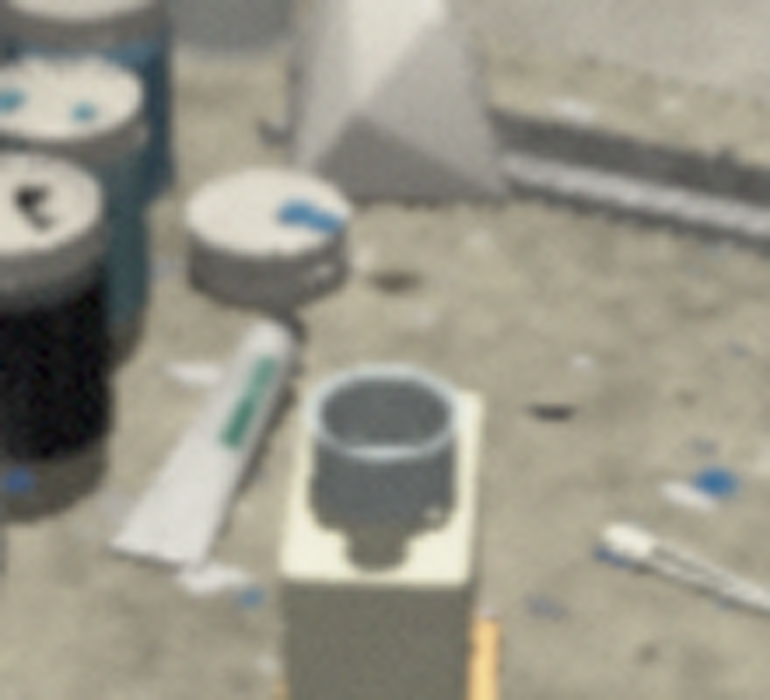

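View pics/f1t.png

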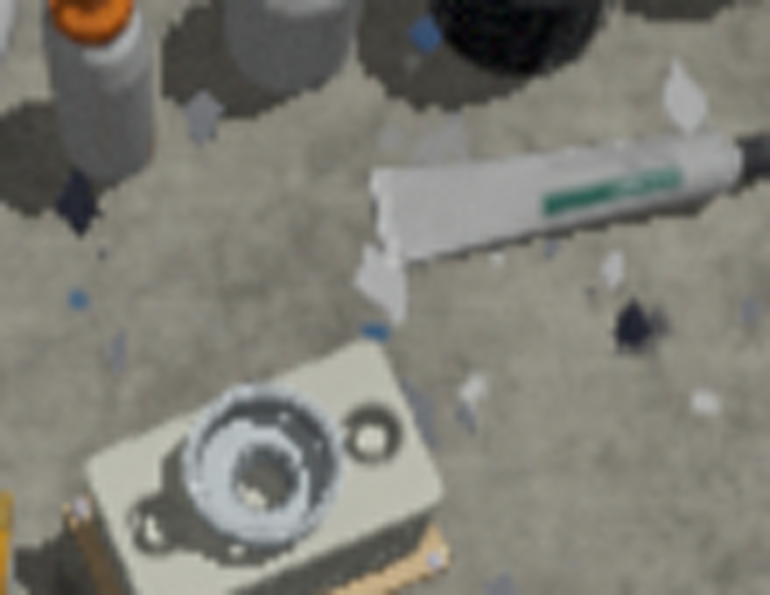

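View pics/f_side.png

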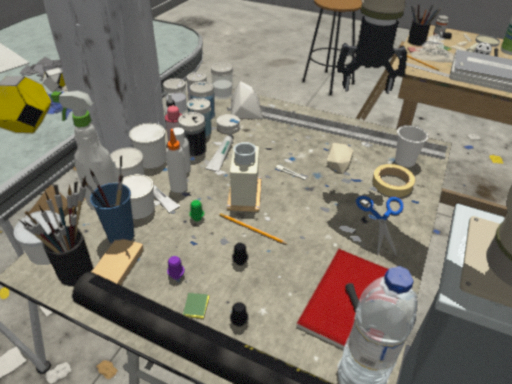

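The closed stack stands at side (244,180) with the cup upright on the cover. The cast is still at (340,157), and the look-alikes have not moved. I'll hand in.

```bash
python3 -c "
from station import env
env.sign_off(); print(env.observe()['time'])"
```

```text
the job is handed in; nothing more can be done
the job is handed in; nothing more can be done
```

The mould is closed and handed in at about 38 s of the 122 s allowed. I placed the white core, the middle block, the cover and the pouring cup in that order, and let go of each one.

- **Seating:** each part made contact within 1 mm of its home height, at light contact force.
- **Squareness:** after release, the middle block, cover and finished stack measured 112.2–112.4° in the top view. The lower half measured 112.2°, and the centres agreed within about 1–2 mm.
- **Final pictures:** the cup stands upright in the centre hole and the gripper is clear of everything. The rough cast and the look-alikes look unmoved.

**Disagreements:**
- The two cameras differed by a steady 2–4 mm in y, so I used their mean. It caused no misfit.
- One side-view check of the middle block gave no usable result, because the bright background was picked up along with the block. That check rests on the top view and the contact height.

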